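# Test a 9 V block in the bench battery tester

## Robot

A 7-joint arm with a two-finger parallel gripper is mounted at the origin on the work surface. World frame = base frame: x ahead of the robot, y to its left, z up, the work surface at z = 0. Lengths are in m, angles in rad, forces in N, time in s.
With the tool pointing down it reaches from about 0.375 to 0.925 m from the base axis. Payload 3.1 kg.
Tool frame: the origin (TCP) lies at the very end of the fingers, on their centre line; the grasp point (between the pads) lies 19 mm behind it; z points along the fingers, y is the line along which they close (so a half turn about z gives the same grasp; the last joint's range is limited). The gripper opens to 85 mm and grips with 20 to 120 N. Pads are 22 mm wide; open, the fingers measure 114 mm over their backs; the gripper's body (76 mm by 85 mm) begins 54 mm behind the grasp point. The pads swing forward as they close: fully open they stand 13 mm farther back than shut.
Start: joints at [-1.238, 0.383, 0.044, 1.598, -0.018, 1.161, -0.05], TCP at [0.271, 0.591, 0.231] pointing down, gripper open.
Joint ranges: [-2.61, 2.61], [-0.41, 2.15], [-1.48, 1.57], [0, 2.5], [-1.57, 4.71], [0.05, 1.97], [-2.85, 2.85]. Speed limits (rad/s): [2.79, 2.79, 3.14, 3.14, 3.14, 3.14, 3.14].

## Interface

Orientations are given as a unit quaternion [x, y, z, w].
In Python, from bench import ctrl, camrig, inverse_kinematics gives the robot as it stands (ctrl), with the cameras (camrig) and the kinematics as plain functions. Calls block until the motion is done:
- ctrl.move_ptp(position, orientation): joint-space move of the TCP to a pose.
- ctrl.movel(position, orientation=None, speed=0.15): straight line of the TCP; orientation=None keeps the orientation; speed is the mean speed in m/s.
- ctrl.move_j(angles): joint-space move.
- ctrl.move_gripper(opening, effort=None): finger opening in m; effort is the grip in N (None keeps the last); returns when the fingers have stopped.
- ctrl.pause(seconds).
- inverse_kinematics(position, orientation): joint angles nearest the present ones, or None.
- ctrl.get_state(): the state.
- camrig.read_camera(name): name is "scene" or "side" or "wrist"; returns the picture (420x560x3 uint8, red, green, blue); there is no depth.
- camrig.camera_params(name): a dict with "K" (3x3 intrinsics, pixels), "dist_coeffs" ([k1, k2, p1, p2, k3] as OpenCV has them; the pictures are not rectified), "camera_from_world" (4x4, takes a point from world to camera coordinates). Camera axes: x right, y down, z forward; pixel columns grow to the right and rows downward; lengths in m; the calibration is good to about 2 mm. A picture is of the moment at which its call begins: read the wrist's pose just before it. camera_params takes no time and is no camera call; for the wrist camera it gives the pose at the moment of the call.
A pose or a line that the arm cannot do raises ctrl.MotionError and nothing moves.
- ctrl.sign_off(): hands the job in; it is judged then, once.
The state is a dict: "time_s": time; "qpos": joint angles; "joint_vel": joint speeds; "effort": joint torques, N m; "eef_pos": TCP position; "tcp_rot": TCP orientation; "ft_force": force on the tool from outside, world axes, zero at the start; "ft_torque": the same for the moment, N m; "finger_gap": finger opening in m; "grasp_force": force on a finger pad.
Only numpy, scipy, OpenCV 4.12 (cv2) and the standard library are available. Lean on these libraries where they do the work, as an engineer would, in place of code of your own. Each camera call takes 0.05 s, during which the arm holds its last target. There are 200 camera calls.

## Task

Check the loose 9 V block battery on the bench tester. First turn the tester's range selector knob to 9 and let go of it; then pick up the battery and push it, terminals first, under the lip of the test bay until it is fully home against the sprung contacts, and finish with the gripper still holding it pressed home so that the meter can be read (the contacts push it out again if you let go). Never put the battery on the contacts with the selector on another range, and leave the spray can, mug and phone where they are.

Things in the scene. Friction and masses are not known exactly. Their poses are not given: they have to be found in the camera images.
- battery: 9 V block battery (about 46 g), loose, lying flat on the bench: body 45.5 long (its x) x 26.5 wide (y) x 17.5 mm thick (z), dark wrap, bare metal ends. Origin: centre of the body's underside. Two snap terminals stick out 3 mm from its +x end, 6.35 mm either side of the centre line. It goes into the bay the same way up as it lies.
- battery_terminals (a point): centre of the outer face of the battery's two terminals: 25.75 mm ahead (+x) of the battery's origin, 8.75 mm above its underside. Axes as the battery's.
- tester: dark grey bench battery tester, fixed, 170 (its x) x 230 (y) x 30 mm high; origin: centre of its underside on the bench; -x side faces the robot. On its flat top: on the +y half the test bay, whose floor is the tester's top (30 mm above the bench) along the line y = +55 mm; on the -y half the selector knob (towards -x) and behind it a flat meter, 3 mm proud.
- bay_home (a point): where the middle of the battery's terminal faces is when fully home: on the pocket's end wall, on the bay's centre line, 8.75 mm above the bay floor, at (50, 55, 38.75) mm in the tester's frame; axes as the tester's. The battery goes in along +x.
- contacts (a joint): travel (m) of the two sprung brass contact pins in the pocket, 0 = out (6 mm proud of the wall), 0.006 = flush with the wall, battery home. Spring 1.3 N per mm, so about 8 N at home; past that the terminals rest on the rigid wall.
- selector (a joint): angle (rad) of the range selector knob, growing clockwise seen from above; spring detents at 0 (marked 1.5), 0.6 (marked 3), 1.2 (marked 9), 1.8 (marked 12); it snaps to the nearer one. The bar's end with the white pointer line lies along the tester's +x turned counter-clockwise by 0.9 - angle, so at 9 it points 0.3 rad clockwise of +x. Turning takes under 0.15 N m.
- selector_grip (a point): on the selector's axis, at the top of its grip bar, 60 mm above the bench; axes as the tester's (it does not turn with the knob). The bar is 41 mm long, 11 mm thick and 22 mm tall (38 to 60 mm above the bench), on a round skirt 45 mm across whose top is 38 mm above the bench.
- spray_can: bystander: spray can standing, 52 mm across, 150 mm tall; origin at the centre of its foot
- mug: bystander: green-grey mug standing, 80 mm across, 90 mm tall, handle at its +y; origin at the centre of its foot
- phone: bystander: phone lying flat, 72 x 150 x 8 mm; origin at the centre of its underside
- bay_mouth (a point): middle of the edge of the lip at the mouth of the bay's pocket, on the lip's underside: 16 mm to -x of bay_home, 19.8 mm above the bay floor; axes as the tester's. The pocket is open to -x, 16 mm deep, 29.6 mm between its cheeks, which flare out at the mouth (to 19.5 mm from the end wall). Hood 46 mm wide, its top 57 mm above the bench. Nothing stands beside the bay ahead of the mouth.

How it is judged:
On the way, in this order (a step that is already met when the one before it is completed fails the run):
1. the selector stands at 9 and the gripper has let go of it (value of joint selector between 1.02 and 1.38 rad and contact force between the fingers and tester below 0.2 N), for 0.3 s.
2. the battery is lifted off the bench in the gripper (height (world z) of battery above 0.02 m and contact force between the fingers and battery above 1 N), for 0.1 s.
At the end, for the whole second after the job is handed in: Selector at 9 (within 0.18 rad); battery under the lip, terminal faces within 1.8 mm of the end wall and 4 mm sideways and in height, in line within 0.15 rad, contacts in by over 4.5 of 6 mm, pushing with over 4 N, gripper still holding it, at rest (value of joint selector between 1.02 and 1.38 rad and value of joint contacts above 0.0045 m and x of battery_terminals in the frame of bay_home above -0.0018 m and y of battery_terminals in the frame of bay_home between -0.004 and 0.004 m and z of battery_terminals in the frame of bay_home between -0.004 and 0.004 m and angle between the x axis of battery and the x axis of tester, either way round below 0.15 rad and contact force between battery and tester above 4 N and contact force between the fingers and battery above 1 N and linear speed of battery below 0.02 m/s); the arm keeps its last pose, push and grip.
It fails at once if the battery is on the contacts while the selector is not at 9 (value of joint contacts above 0.002 m and (value of joint selector below 0.95 rad or value of joint selector above 1.45 rad)).
It fails at once if the spray can, mug or phone is shifted by more than 30 mm (distance of any of spray_can, mug, phone from where it was at the start of the episode above 0.03 m).
It also fails if it takes over 53 s, if anything falls off the work surface, if the arm or the gripper's body presses on something with over 40 N, if the wrist force passes 120 N, or if a joint passes its speed limit or range.

## Working session

There is one attempt and no reset: what is moved stays moved. The work goes in short steps, each a Python script; the robot and the scene stay as the last script left them, time stands still between calls to the robot, and variables do not carry over. Pictures are saved under pics/ and viewed, at most 10 in all, crops included, and the job is handed in when it is done.

```bash
mkdir -p pics; python3 - <<'E'
from bench import ctrl, camrig, inverse_kinematics
import cv2,numpy as np
for n in("scene","side"):
    im=camrig.read_camera(n); cv2.imwrite(f"pics/{n}0.png",cv2.resize(im[:,:,::-1],(800,600),interpolation=cv2.INTER_CUBIC))
    p=camrig.camera_params(n); print(n,np.linalg.inv(p["camera_from_world"]).round(3).tolist(),p["K"],p["dist_coeffs"])
s=ctrl.get_state();print(s["time_s"],s["eef_pos"],s["tcp_rot"],s["finger_gap"])
E
```

```text
scene [[-0.541, 0.479, -0.692, 1.161], [0.841, 0.325, -0.432, 0.434], [0.018, -0.816, -0.578, 0.628], [0.0, 0.0, 0.0, 1.0]] [[383.06626445   0.         278.19021754]
 [  0.         383.06626445 207.43525515]
 [  0.           0.           1.        ]] [-0.01102477  0.          0.          0.          0.        ]
side [[0.813, -0.384, 0.437, 0.062], [-0.582, -0.553, 0.596, -0.601], [0.013, -0.739, -0.673, 0.766], [0.0, 0.0, 0.0, 1.0]] [[389.08989799   0.         281.11570338]
 [  0.         389.08989799 207.06734639]
 [  0.           0.           1.        ]] [0.02167637 0.         0.         0.         0.        ]
0.1 [0.27107751 0.58982734 0.23001474] [ 2.13691740e-01  9.76900402e-01 -1.18530891e-03 -1.97461921e-04] 0.08541019757100905
```

View pics/scene0.png

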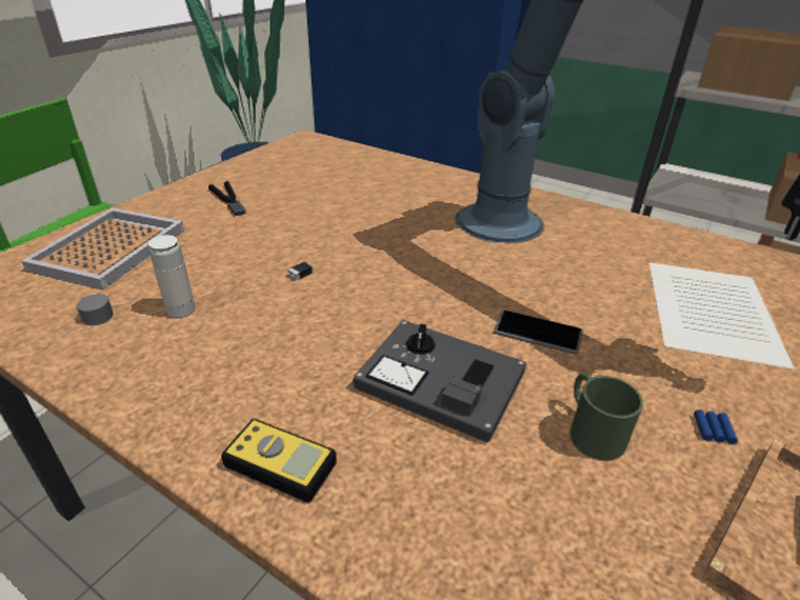

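View pics/side0.png

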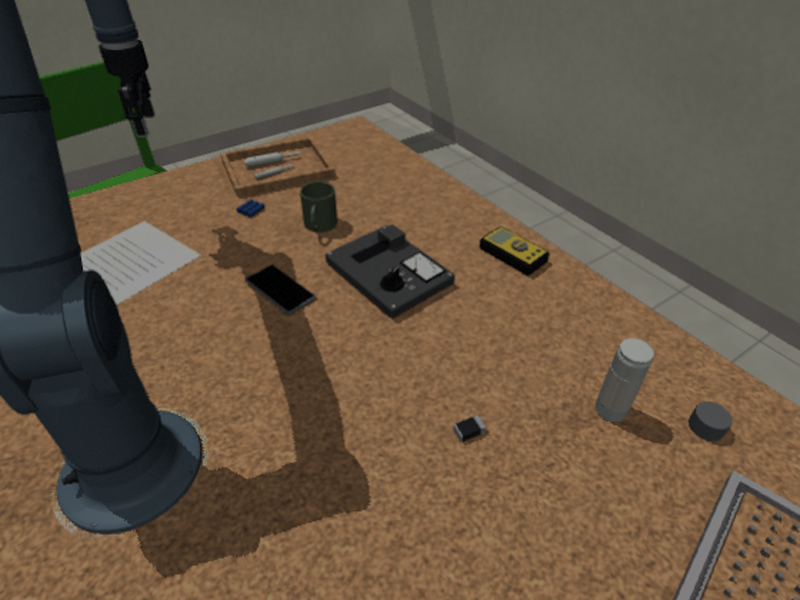

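The scene view shows the tester's top corners near (404,322), (525,365), (489,434) and (356,382), with the knob at (421,342). The battery is at (300,271) in the scene view and (469,428) in the side view. Next I'll compute positions.

```bash
cat > h.py <<'E'
from bench import ctrl, camrig, inverse_kinematics
import cv2,numpy as np
from scipy.spatial.transform import Rotation as R
def ray(par,uv,z,scale=1.0):
    K=np.array(par["K"]);d=np.array(par["dist_coeffs"]);T=np.linalg.inv(np.array(par["camera_from_world"]))
    uv=(np.array(uv,float).reshape(-1,1,2)+.5)*scale-.5
    p=cv2.undistortPoints(uv,K,d)[:,0]; D=np.c_[p,np.ones(len(p))]@T[:3,:3].T; o=T[:3,3]
    return o+D*((z-o[2])/D[:,2])[:,None]
def down(yaw): # tool z down, tool y axis (closing line) at yaw from world y; tool x = dir yaw
    c,s=np.cos(yaw),np.sin(yaw)
    return R.from_matrix(np.array([[c,s,0],[s,-c,0],[0,0,-1]])).as_quat()
E
python3 - <<'E'
from h import *
ps=camrig.camera_params("scene");pd=camrig.camera_params("side")
print("tester",ray(ps,[(404,322),(525,365),(489,434),(356,382)],.03,.7).round(4).tolist())
print("side",ray(pd,[(327,259),(388,227),(453,276),(392,313)],.03,.7).round(4).tolist())
print("knob",ray(ps,[(421,327)],.06,.7),ray(pd,[(392,270)],.06,.7))
print("bat",ray(ps,[(300,271)],.009,.7),ray(pd,[(469,428)],.009,.7))
print("can",ray(ps,[(180,314)],0,.7),ray(pd,[(613,415)],0,.7))
print("mug",ray(ps,[(600,450)],0,.7),"phone",ray(ps,[(538,331)],0.008,.7))
s=ctrl.get_state();p=camrig.camera_params("wrist")
M=np.eye(4);M[:3,:3]=R.from_quat(s["tcp_rot"]).as_matrix();M[:3,3]=s["eef_pos"]
print((np.array(p["camera_from_world"])@M).round(4),p["K"])
for y in np.arange(-3,3,.5): 
  print(y,[None if q is None else np.round(q[-1],2) for q in [inverse_kinematics(x,down(y)) for x in ([.52,-.15,.25],[.68,.1,.25])]])
E
```

```text
tester [[0.5044, 0.0387, 0.03], [0.4903, 0.2613, 0.03], [0.6534, 0.2734, 0.03], [0.6735, 0.0574, 0.03]]
side [[0.4776, 0.236, 0.03], [0.6499, 0.2587, 0.03], [0.6617, 0.0408, 0.03], [0.4966, 0.0228, 0.03]]
knob [[0.532848   0.08923755 0.06      ]] [[0.54910836 0.09818683 0.06      ]]
bat [[ 0.456763  -0.2468127  0.009    ]] [[ 0.45890148 -0.24784962  0.009     ]]
can [[ 0.68699795 -0.34355516  0.        ]] [[ 0.67673589 -0.36151039  0.        ]]
mug [[0.56643125 0.41160896 0.        ]] phone [[0.36638815 0.24000606 0.008     ]]
[[-3.000e-04  1.000e+00 -5.000e-04  5.000e-04]
 [-9.603e-01 -5.000e-04 -2.791e-01  2.870e-02]
 [-2.791e-01  4.000e-04  9.603e-01  1.554e-01]
 [ 0.000e+00  0.000e+00  0.000e+00  1.000e+00]] [[355.17170078   0.         276.32900726]
 [  0.         355.17170078 215.48422345]
 [  0.           0.           1.        ]]
-3.0 [np.float64(2.09), np.float64(1.62)]
-2.5 [np.float64(2.58), np.float64(2.1)]
-2.0 [np.float64(2.59), np.float64(2.57)]
-1.5 [np.float64(-2.41), np.float64(2.53)]
-1.0 [np.float64(-1.91), np.float64(-2.18)]
-0.5 [np.float64(-1.41), np.float64(-1.68)]
0.0 [np.float64(-1.14), np.float64(-1.53)]
0.5 [np.float64(-0.65), np.float64(-1.04)]
1.0 [np.float64(-0.15), np.float64(-0.51)]
1.5 [np.float64(0.34), np.float64(-0.05)]
2.0 [np.float64(0.84), np.float64(0.41)]
2.5 [np.float64(1.33), np.float64(0.88)]
```

```bash
python3 - <<'E'
from h import *
import json
ctrl.move_ptp([.61,.15,.24],down(0.08))
p=camrig.camera_params("wrist"); im=camrig.read_camera("wrist")
json.dump({k:np.array(v).tolist() for k,v in p.items()},open("w1.json","w"))
cv2.imwrite("pics/w1.png",cv2.resize(im[:,:,::-1],(800,600),interpolation=cv2.INTER_CUBIC)); s=ctrl.get_state();print(s["time_s"],s["eef_pos"],s["qpos"])
E
```

```text
2.15 [0.60958539 0.15196351 0.23975081] [-0.83313942  0.38971003  0.66799414  1.66901704 -0.25893769  1.17330048
 -1.5880863 ]
```

View pics/w1.png

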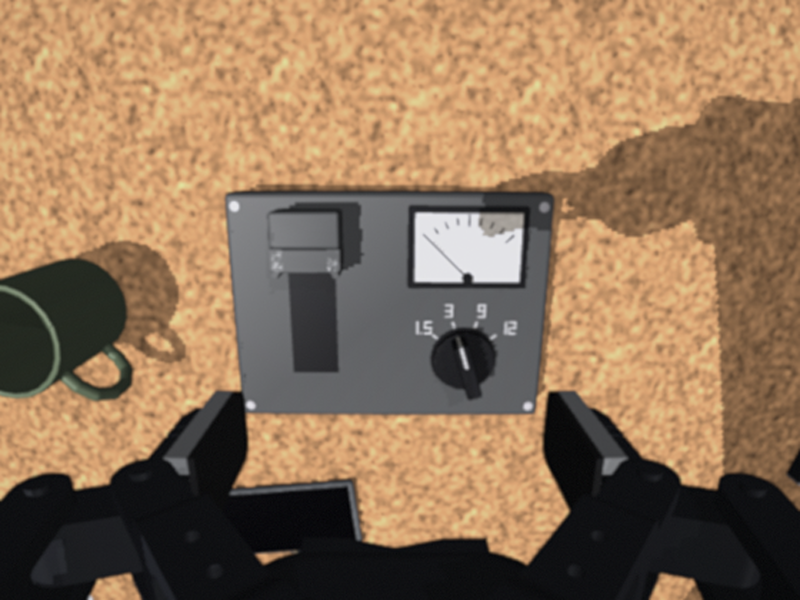

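The wrist view shows the tester's top corners near (230,199), (551,199), (535,411) and (246,411). The knob is at 3, its bar running from (458,335) to (476,394). The bay is on the left, with its hood at (305,245).

```bash
python3 - <<'E'
from h import *
import json
p=json.load(open("w1.json"))
P=ray(p,[(230,199),(551,199),(535,411),(246,411)],.03,.7)[:,:2]
M=np.array([[85,115],[85,-115],[-85,-115],[-85,115]])/1e3
c=P.mean(0);a=P-c;yaw=np.arctan2((M[:,0]*a[:,1]-M[:,1]*a[:,0]).sum(),(M*a).sum());Rm=np.array([[np.cos(yaw),-np.sin(yaw)],[np.sin(yaw),np.cos(yaw)]])
print(c,yaw,"res mm",((a-M@Rm.T)*1e3).round(1).tolist())
print("edges",[np.linalg.norm(P[i]-P[i-1]).round(4) for i in range(4)])
def T(q):return (q-c)@Rm*1e3
print("bar top ends",T(ray(p,[(458,335),(476,394)],.06,.7)[:,:2]).round(1).tolist())
print("hood top front/back",T(ray(p,[(269,213),(340,213),(342,249),(269,248)],.057,.7)[:,:2]).round(1).tolist())
print("screws",T(ray(p,[(234,206),(545,207),(528,406),(251,406)],.03,.7)[:,:2]).round(1).tolist())
E
```

```text
[0.57564078 0.15227073] 0.08196290778909122 res mm [[-4.2, -5.3], [-4.9, 4.3], [4.5, 3.7], [4.6, -2.7]]
edges [np.float64(0.161), np.float64(0.2203), np.float64(0.1607), np.float64(0.2237)]
bar top ends [[-7.6, -45.6], [-51.0, -59.8]]
hood top front/back [[73.2, 76.8], [72.9, 31.5], [49.9, 30.8], [50.7, 78.2]]
screws [[75.6, 107.6], [75.0, -106.5], [-75.9, -105.8], [-76.2, 107.7]]
```

```bash
python3 - <<'E'
import cv2,numpy as np
im=cv2.imread("pics/w1.png")
a=cv2.resize(im[195:405,255:355],(381,800*1),interpolation=cv2.INTER_CUBIC)
a=cv2.resize(im[200:380,255:355],None,fx=3.3,fy=3.3,interpolation=cv2.INTER_CUBIC)
b=cv2.resize(im[310:410,415:515],None,fx=4.4,fy=4.4,interpolation=cv2.INTER_CUBIC)
o=np.zeros((594,330+440+10,3),np.uint8);o[:,:330]=a[:594];o[:440,340:780]=b
o=np.clip(o.astype(float)**.6*9.5,0,255).astype(np.uint8);cv2.imwrite("pics/c1.png",o)
E
```

```text
(no output)
```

View pics/c1.png

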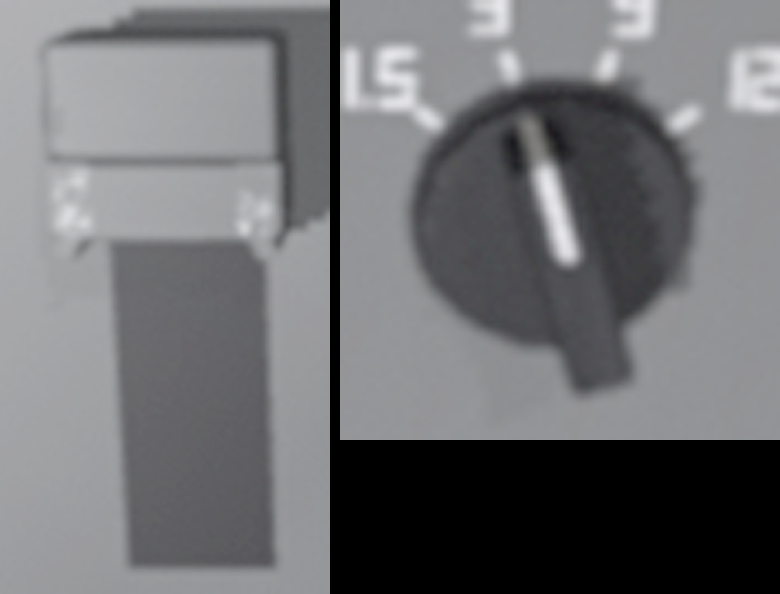

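The crop shows the bay floor strip from (112..265,243) to (130..273,566), and the hood roof spanning u 47–276. On the knob, the skirt spans u 415–692 and v 95–347, and the bar's top runs from (537,160) to (603,385).

```bash
python3 - <<'E'
from h import *
import json
p=json.load(open("w1.json"))
c=np.array([.57564,.15227]);yaw=.08196;Rm=np.array([[np.cos(yaw),-np.sin(yaw)],[np.sin(yaw),np.cos(yaw)]])
T=lambda q:((q[:,:2]-c)@Rm*1e3).round(1).tolist()
L=lambda a:[(255+u/3.3,200+v/3.3) for u,v in a]
K=lambda a:[(415+(u-340)/4.4,310+v/4.4) for u,v in a]
print("strip",T(ray(p,L([(112,242),(265,243),(130,566),(273,566)]),.03,.7)))
print("hood",T(ray(p,L([(47,42),(275,38),(49,160),(277,158)]),.057,.7)))
print("skirt",T(ray(p,K([(415,215),(692,215),(555,95),(548,347)]),.038,.7)))
print("bar",T(ray(p,K([(537,160),(603,385)]),.06,.7)))
E
```

```text
strip [[28.1, 71.9], [27.8, 38.9], [-47.2, 72.2], [-47.0, 39.5]]
hood [[73.3, 76.6], [73.9, 32.5], [50.4, 77.6], [50.6, 32.8]]
skirt [[-33.5, -30.3], [-33.6, -76.2], [-12.6, -52.6], [-57.4, -53.2]]
bar [[-15.7, -47.1], [-53.7, -59.1]]
```

```bash
cat >> h.py <<'E'
c=np.array([.57564,.15227]);yaw=.08196
Rm=np.array([[np.cos(yaw),-np.sin(yaw)],[np.sin(yaw),np.cos(yaw)]])
def W(x,y,z): return np.r_[c+Rm@np.array([x,y]),z]
def st(tag):
    s=ctrl.get_state();print(tag,round(s["time_s"],2),np.round(s["eef_pos"],4),"F",np.round(s["ft_force"],1),"T",np.round(s["ft_torque"],2),"gap",round(s["finger_gap"],4),"g",np.round(s["grasp_force"],1))
def snap(name,pic):
    import json
    p=camrig.camera_params(name); im=camrig.read_camera(name)
    json.dump({k:np.array(v).tolist() for k,v in p.items()},open(pic+".json","w"))
    cv2.imwrite(f"pics/{pic}.png",cv2.resize(im[:,:,::-1],(800,600),interpolation=cv2.INTER_CUBIC))
E
python3 - <<'E'
from h import *
k=(-.035,-.0532)
ctrl.move_ptp(W(*k,.12),down(yaw+.3)); ctrl.move_gripper(.05,20)
ctrl.movel(W(*k,.043),speed=.12); st("down")
ctrl.move_gripper(0.0,25); st("grip")
for a in (.1,-.1,-.32): ctrl.move_ptp(W(*k,.043),down(yaw+a)); st(a)
ctrl.move_gripper(.06); st("open")
ctrl.movel(W(*k,.13),speed=.2); st("up")
snap("wrist","w2")
ctrl.move_ptp([.458,-.247,.2],down(0)) ; ctrl.move_gripper(.085)
st("bat"); snap("wrist","w3")
a=cv2.imread("pics/w2.png");b=cv2.imread("pics/w3.png")
cv2.imwrite("pics/w23.png",cv2.resize(np.hstack([a,b]),(800,300)))
E
```

```text
down 4.03 [0.5457 0.0963 0.0434] F [1.2 0.1 0.5] T [-0.03 -0.01  0.  ] gap 0.0498 g 0.0
grip 4.46 [0.5457 0.0967 0.0439] F [-0.7 -0.6  4.9] T [ 0.03  0.19 -0.07] gap 0.0104 g 28.3
0.1 4.74 [0.5459 0.0964 0.0439] F [-0.8 -0.1  6.4] T [-0.06  0.07  0.03] gap 0.0103 g 28.7
-0.1 5.03 [0.5459 0.096  0.0439] F [-1.5 -1.   3.8] T [-0.15  0.32 -0.02] gap 0.0105 g 28.2
-0.32 5.33 [0.5458 0.0956 0.0439] F [-1.4 -1.2  4.3] T [-0.28  0.33  0.01] gap 0.0103 g 28.2
open 5.85 [0.545  0.0964 0.0429] F [-0.2  0.6  0.6] T [0.06 0.01 0.02] gap 0.0598 g 0.0
up 6.43 [0.5446 0.0967 0.1296] F [-0.7  0.5 -0.3] T [-0.    0.06 -0.03] gap 0.06 g 0.0
bat 8.21 [ 0.4583 -0.2465  0.1999] F [-0.1  0.1 -0.3] T [-0.04  0.03 -0.01] gap 0.085 g 0.0
```

View pics/w23.png

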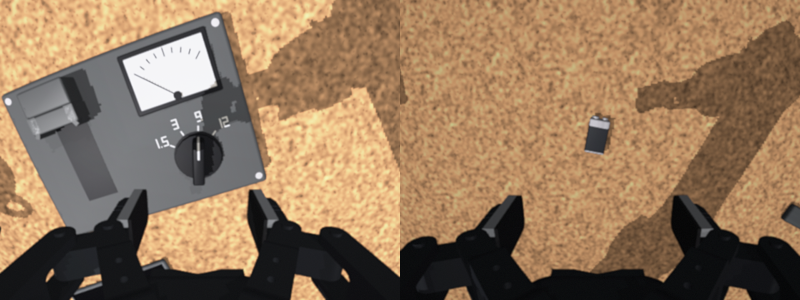

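The knob pointer now stands at 9 (198,150). The battery shows at about (598,133), pointing away from the robot. I'll enlarge it.

```bash
python3 - <<'E'
import cv2
im=cv2.imread("pics/w3.png")
cv2.imwrite("pics/c3.png",cv2.resize(im[215:325,355:440],None,fx=5,fy=5,interpolation=cv2.INTER_CUBIC))
E
```

```text
(no output)
```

View pics/c3.png

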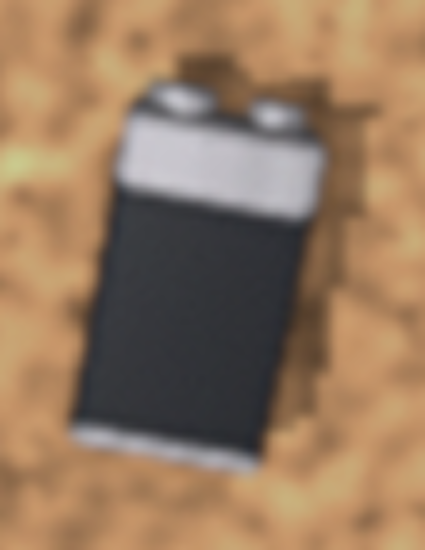

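The crop shows the terminals on the far end at (185,97) and (278,115). The top face's corners are at (128,120), (325,148), (258,466) and (73,436).

```bash
python3 - <<'E'
from h import *
import json
p=json.load(open("w3.json"))
L=lambda a:[(355+u/5,215+v/5) for u,v in a]
P=ray(p,L([(128,120),(325,148),(258,466),(73,436)]),.0175,.7)[:,:2]
print(P.round(4).tolist(),P.mean(0),[np.linalg.norm(P[i]-P[i-1]).round(4) for i in range(4)])
f=(P[0]+P[1])/2-(P[2]+P[3])/2;w=P[0]-P[1];print("yaw",np.arctan2(f[1],f[0]),np.arctan2(-w[0],w[1]))
t=ray(p,L([(185,97),(278,115)]),.00875,.7)[:,:2];print("term",t,np.linalg.norm(t[0]-t[1]))
for y in (-.17,):
  print([inverse_kinematics(q,down(a)) is not None for q,a in (([*P.mean(0),.006],y),(W(-.03,.055,.05),yaw))])
E
```

```text
[[0.481, -0.2376], [0.4774, -0.2629], [0.4349, -0.2546], [0.439, -0.2301]] [ 0.4580995  -0.24628816] [np.float64(0.0426), np.float64(0.0255), np.float64(0.0433), np.float64(0.0249)]
yaw -0.18569489039112547 -0.1408648835976634
term [[ 0.48275694 -0.24486917]
 [ 0.4804006  -0.25708558]] 0.01244159170147233
[True, True]
```

```bash
python3 - <<'E'
from h import *
y=-.175; g=np.array([.458,-.2465])-.009*np.array([np.cos(y),np.sin(y)])
ctrl.move_ptp([*g,.08],down(y)); ctrl.move_gripper(.055,20)
ctrl.movel([*g,.004],speed=.1); st("down")
ctrl.move_gripper(0,60); st("grip")
ctrl.movel([*g,.15],speed=.15); st("lift")
ctrl.move_ptp(W(-.07,.055,.15),down(yaw)); st("over")
snap("wrist","w4"); snap("side","s4")
a=cv2.imread("pics/w4.png")[180:480,200:600];b=cv2.imread("pics/s4.png")[130:330,250:500]
cv2.imwrite("pics/v4.png",np.hstack([a,cv2.resize(b,(375,300))]))
E
```

```text
down 10.12 [ 0.4495 -0.2454  0.0044] F [0.8 0.6 1.2] T [ 0.03 -0.06  0.02] gap 0.055 g 0.0
grip 10.49 [ 0.4499 -0.2453  0.0049] F [-0.1  0.8  5.7] T [0.06 0.19 0.03] gap 0.0251 g 59.8
lift 11.62 [ 0.4484 -0.2443  0.1491] F [-0.6  0.7  0.2] T [ 0.07 -0.01  0.01] gap 0.025 g 59.2
over 13.27 [0.5018 0.1993 0.1501] F [-0.3 -0.6 -0.8] T [-0.03 -0.03 -0.04] gap 0.0249 g 59.2
```

View pics/v4.png

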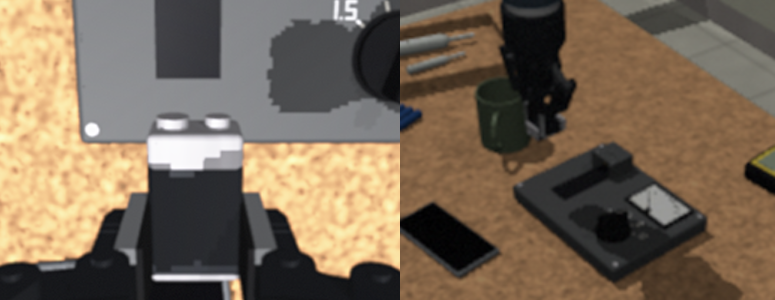

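The battery is gripped square, with its terminals at (372,302) and (417,302) in the full wrist picture. The bay strip's near end is at u 356–421, v 257. I'll check the lateral offset and the settled pose.

```bash
python3 - <<'E'
from h import *
import json
p=json.load(open("w4.json"))
T=lambda q:((np.atleast_2d(q)[:,:2]-c)@Rm*1e3).round(1).tolist()
print("term",T(ray(p,[(372,302),(417,302)],.1545,.7)),"strip",T(ray(p,[(356,257),(421,257),(356,182),(420,182)],.03,.7)),"screw",T(ray(p,[(292,310)],.03,.7)))
for i in range(4):
    s=ctrl.get_state();print(T(s["eef_pos"]),s["eef_pos"][2].round(4),R.from_quat(s["tcp_rot"]).as_matrix()[:2,0].round(4));ctrl.pause(.1)
E
```

```text
term [[-37.3, 58.9], [-37.3, 46.3]] strip [[-47.2, 72.7], [-47.3, 38.8], [-8.9, 71.9], [-9.1, 39.7]] screw [[-75.9, 108.0]]
[[-69.7, 52.9]] 0.1502 [0.9969 0.0783]
[[-69.7, 53.5]] 0.1502 [0.9969 0.0791]
[[-69.8, 54.1]] 0.1501 [0.9968 0.08  ]
[[-69.9, 54.6]] 0.15 [0.9967 0.0811]
```

```bash
python3 - <<'E'
from h import *
q=down(yaw)
T=lambda:np.r_[((ctrl.get_state()["eef_pos"][:2]-c)@Rm*1e3).round(1),(ctrl.get_state()["eef_pos"][2]*1e3).round(1)]
ctrl.movel(W(-.035,.0553,.07),q,speed=.12); ctrl.movel(W(-.035,.0553,.0358),q,speed=.06); ctrl.pause(.4); st("low"); print(T())
ctrl.movel(W(-.008,.0553,.0358),q,speed=.05); ctrl.pause(.6); st("pre"); print(T())
for x in (-.002,.003,.007,.010):
    ctrl.movel(W(x,.0553,.0358),q,speed=.03); ctrl.pause(.15); st(x); print(T())
    if np.linalg.norm(ctrl.get_state()["ft_force"])>18: break
snap("wrist","w5");cv2.imwrite("pics/c5.png",cv2.resize(cv2.imread("pics/w5.png")[150:480,200:600],None,fx=1.8,fy=1.8))
E
```

```text
low 15.76 [0.5362 0.2046 0.0358] F [ 0.4  1.  -0.9] T [0.05 0.03 0.01] gap 0.0247 g 59.2
[-35.   55.3  35.8]
pre 17.05 [0.5631 0.2068 0.0358] F [ 0.2 -0.3  0.3] T [-0.   -0.   -0.02] gap 0.0246 g 59.2
[-8.  55.3 35.8]
-0.002 17.55 [0.5691 0.2072 0.0357] F [-0.1 -0.1 -0.8] T [0.03 0.02 0.03] gap 0.0249 g 59.2
[-2.1 55.3 35.7]
0.003 18.02 [0.574  0.2076 0.0358] F [ 0.2  0.3 -0.9] T [-0.    0.04  0.01] gap 0.0249 g 59.2
[ 2.9 55.3 35.8]
0.007 18.45 [0.5781 0.2079 0.0358] F [ 0.1 -0.4 -0.7] T [-0.03  0.01  0.01] gap 0.0249 g 59.2
[ 7.  55.3 35.8]
0.01 18.85 [0.5811 0.2082 0.0358] F [-1.  -0.7 -0.3] T [ 0.03  0.02 -0.01] gap 0.0246 g 59.2
[10.1 55.3 35.8]
```

View pics/c5.png

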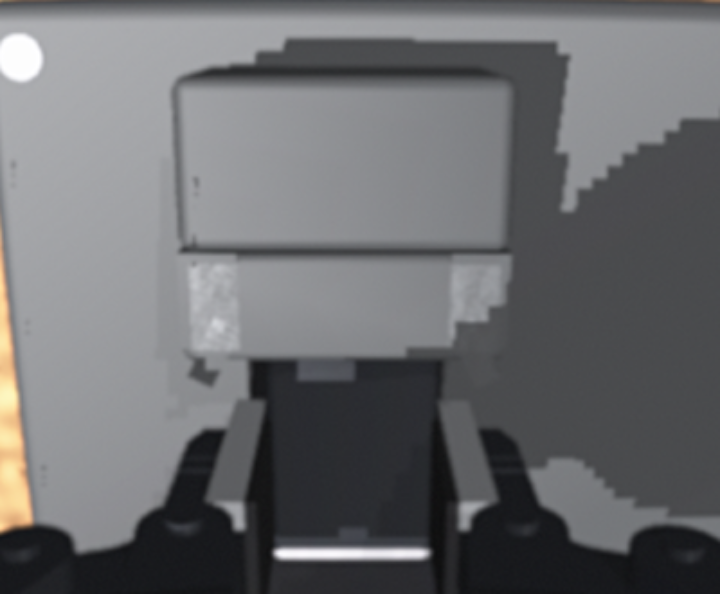

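The battery is centred under the lip (u 250–440 of the hood's 175–512) with nothing touching. I'll keep pushing in while watching the force.

```bash
python3 - <<'E'
from h import *
q=down(yaw)
for x in np.arange(.011,.026,.001):
    ctrl.movel(W(x,.0553,.0358),q,speed=.02); ctrl.pause(.2)
    F=np.mean([ctrl.get_state()["ft_force"] for _ in range(3)],0); s=ctrl.get_state()
    f=-(Rm.T@F[:2])[0]; print(round(x,3),s["time_s"],((s["eef_pos"][:2]-c)@Rm*1e3).round(1),"push",f.round(1),"Fy,z",(Rm.T@F[:2])[1].round(1),F[2].round(1))
    if f>15: break
E
```

```text
0.011 19.35 [10.8 55.3] push 0.7 Fy,z -0.4 0.4
0.012 19.8 [11.6 55.3] push 1.8 Fy,z -0.7 -0.6
0.013 20.25 [12.6 55.3] push 2.8 Fy,z -0.4 -0.3
0.014 20.7 [13.6 55.3] push 3.0 Fy,z -0.4 -0.6
0.015 21.15 [14.3 55.3] push 4.1 Fy,z -0.2 0.9
0.016 21.6 [14.9 55.3] push 6.1 Fy,z -0.6 2.0
0.017 22.05 [15.5 55.3] push 6.7 Fy,z -0.2 2.2
0.018 22.5 [16.1 55.3] push 8.0 Fy,z 0.4 3.5
0.019 22.95 [16.1 55.3] push 10.0 Fy,z -0.5 4.3
0.02 23.4 [16.1 55.3] push 11.1 Fy,z 0.3 5.5
0.021 23.85 [16.1 55.3] push 13.3 Fy,z -0.1 7.7
0.022 24.3 [16.1 55.3] push 14.2 Fy,z 0.3 10.2
0.023 24.75 [16.1 55.3] push 17.3 Fy,z -0.3 11.5
```

```bash
python3 - <<'E'
from h import *
ctrl.pause(1); st("hold"); print(ctrl.sign_off())
E
```

```text
hold 25.75 [0.5872 0.2087 0.0351] F [-17.4  -1.2  10.9] T [-0.27  3.45 -0.04] gap 0.0249 g 60.6
the job is handed in; nothing more can be done
None
```

The job is handed in at 25.75 s: the selector was turned to 9 and released, and the gripper is still holding the battery against the bay's end wall with about 17 N (no verdict was returned).

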